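Flip the refill marker of the empty parts tray

TASK

One of the two parts trays on the bench has run empty. Flip the hinged marker paddle in front of that empty tray all the way over its pivot, so that it lies flat on the other side with the face with the raised disc up. Only push and press it with the fingertips: pick nothing up, do not shift the trays, and leave the stocked tray's marker and everything else where they are.

Things in the scene. Friction and masses are not known exactly. Their poses are not given: they have to be found in the camera images.
- empty_tray: the tray with nothing in its bin: blue-painted steel base plate 200 (x) x 170 (y) x 6 mm, loose on the bench, about 0.9 kg, origin at the centre of its underside, z up. At its back a grey open bin 100 (x) x 160 (y) mm, rim 51 mm above the bench, centre at tray x = +45 mm; in front, towards the robot, the marker paddle at x = -55 mm
- empty_pivot (a point): empty tray: centre of the paddle's pivot axis, which runs along the tray's x, 60 mm above the bench; axes as the tray's. It is held by two posts, 14 mm thick (y), inner faces 56 mm apart along x, tops 6 mm above the axis. Below the paddle it is clear down to the plate (54 mm below the axis)
- empty_tab (a point): empty tray: thumb tab of its paddle, on the plate's mid-thickness 24 mm from the pivot; the tab is 34 mm wide (x), 5 mm thick, ends 32 mm from the pivot. On the tray's +y side at joint 0; pressing it down raises the leaf
- empty_leaf (a point): empty tray: leaf of its paddle, on the plate's mid-thickness 55 mm from the pivot; the leaf is aluminium, 46 mm wide (x), 5 mm thick (markings 1 mm proud), ends 75 mm from the pivot, opposite the tab
- empty_paddle (a joint): paddle hinge of the empty tray, rad. 0: leaf flat on the tray's -y side, face with two raised bars up; pi/2: leaf straight up; pi (end stop): leaf flat on the +y side, face with one raised disc up. Stiff hinge: it stays at any angle and takes about 0.045 N m to turn (2 N on the thumb tab)
- stocked_tray: the other tray, of the same make, with three push-button heads in its bin: blue-painted steel base plate 200 (x) x 170 (y) x 6 mm, loose on the bench, about 0.9 kg, origin at the centre of its underside, z up. At its back a grey open bin 100 (x) x 160 (y) mm, rim 51 mm above the bench, centre at tray x = +45 mm; in front, towards the robot, the marker paddle at x = -55 mm
- stocked_pivot (a point): stocked tray: centre of the paddle's pivot axis, which runs along the tray's x, 60 mm above the bench; axes as the tray's. It is held by two posts, 14 mm thick (y), inner faces 56 mm apart along x, tops 6 mm above the axis. Below the paddle it is clear down to the plate (54 mm below the axis)
- stocked_paddle (a joint): paddle hinge of the stocked tray, rad. 0: leaf flat on the tray's -y side, face with two raised bars up; pi/2: leaf straight up; pi (end stop): leaf flat on the +y side, face with one raised disc up. Stiff hinge: it stays at any angle and takes about 0.045 N m to turn (2 N on the thumb tab)
- button0: loose push-button head standing in the stocked tray's bin, steel collar and black cap, 29 mm diameter, 35 mm high, origin at the centre of its foot. Leave alone
- button1: loose push-button head standing in the stocked tray's bin, steel collar and black cap, 29 mm diameter, 35 mm high, origin at the centre of its foot. Leave alone
- button2: loose push-button head standing in the stocked tray's bin, steel collar and black cap, 29 mm diameter, 35 mm high, origin at the centre of its foot. Leave alone
- tape: roll of pale tape lying on the bench, 84 mm diameter, 24 mm high, origin at the centre of its underside. Leave alone
- screwdriver: screwdriver lying on the bench, origin under its middle, handle to its -x. Leave alone
- spray_can: spray can standing on the bench, 54 mm diameter, 150 mm high, origin at the centre of its foot. Leave alone

How it is judged:
At the end, for the whole second after the job is handed in: The empty tray's paddle lies flipped within 8 degrees of flat and at rest, the stocked tray's paddle is still on its first side (under 0.3 rad), and both trays, the button heads, tape, screwdriver and can are within 20 mm of where they began (value of joint empty_paddle above 3 rad and velocity of joint empty_paddle between -0.1 and 0.1 rad/s and value of joint stocked_paddle below 0.3 rad and distance of each of empty_tray, stocked_tray, button0, button1, button2, tape, screwdriver, spray_can from where it was at the start of the episode below 0.02 m and linear speed of each of empty_tray, stocked_tray below 0.02 m/s); the robot touches nothing.
It fails at once if the stocked tray's marker is turned (over 0.3 rad) (value of joint stocked_paddle above 0.3 rad).
It fails at once if a tray is shifted more than 20 mm (distance of any of empty_tray, stocked_tray from where it was at the start of the episode above 0.02 m).
It fails at once if a tray is lifted or tipped (height (world z) of any of empty_tray, stocked_tray above 0.008 m or angle between any of empty_tray, stocked_tray's own z axis and vertical above 0.06 rad).
It fails at once if a button head, the tape, the screwdriver or the can is picked up or moved more than 20 mm (distance of any of button0, button1, button2, tape, screwdriver, spray_can from where it was at the start of the episode above 0.02 m).
It also fails if it takes over 43 s, if anything falls off the work surface, if the arm or the gripper's body presses on something with over 40 N, if the wrist force passes 120 N, or if a joint passes its speed limit or range.

ROBOT

A 6-joint arm with a two-finger parallel gripper is mounted at the origin on the work surface. World frame = base frame: x ahead of the robot, y to its left, z up, the work surface at z = 0. Lengths are in m, angles in rad, forces in N, time in s.
With the tool pointing down it reaches from about 0.375 to 0.9 m from the base axis. Payload 3.1 kg.
Tool frame: the origin (TCP) lies on the centre line of the jaws, within the pads' length; the fingertips stand 8 mm ahead of it and the grasp point (between the pads) lies 11 mm behind it; z points along the fingers, y is the line along which they close (so a half turn about z gives the same grasp; the last joint's range is limited). The gripper opens to 85 mm and grips with 20 to 120 N. Pads are 22 mm wide; open, the fingers measure 114 mm over their backs; the gripper's body (76 mm by 85 mm) begins 54 mm behind the grasp point. The pads swing forward as they close: fully open they stand 13 mm farther back than shut.
Start: joints at [-1.502, 0.527, 1.433, -0, 1.181, -0.178], TCP at [0.153, -0.606, 0.201] pointing down, gripper open.
Joint ranges: [-3.08, 3.08], [-0.75, 2.2], [0.22, 2.44], [-1.43, 4.57], [0, 2.65], [-2.85, 2.85]. Speed limits (rad/s): [2.79, 2.79, 3.14, 3.14, 3.14, 3.14].

INTERFACE

Orientations are given as a unit quaternion [x, y, z, w].
In Python, from station import * gives the robot as it stands.
- The arm moves only by the tool play_rows, never from a script. Its argument "rows" is a list of rows, each a list of 3 entries, a list of its own where there are three numbers: the turn, a rotation vector about the tool's x, y, z in degrees, then the shift along the tool's x, y, z in mm, then the closure, from 0 (fully open) to 1 (shut). In form: [[[ax, ay, az], [dx, dy, dz], jaw], ...]. A call has 1 to 12 rows; each row shifts and turns the commanded pose from where the row before left it, along the tool's axes as they then stand; what a row does not reach is not made up. A row lasts 1/12 s, in which the tool goes at most 41.7 mm and 7.16 degrees, less where a joint would pass 70% of its speed; a pose out of reach is approached as far as the arm can. A call with a gripper value outside its range is refused whole. The fingers move at their own pace and stop on an object; "grip_force" is the grip in N (left out, the last holds). Time passes only in rows, so rows that do not move let the fingers close. It gives the time, the measured TCP pose, the force, the opening and the grip force at its end, in the units of the state.
- sense(): the state, without advancing time (a new reading comes with each control period).
- snapshot(name): name is "scene" or "top"; returns (picture, depth): 420x560x3 uint8, red, green, blue; 420x560 float32, m along the optical axis (not along the pixel's ray), 0 where there is no reading.
- get_calibration(name): a dict with "vfov" (degrees; the focal length in pixels is half the picture's height over the tangent of half this angle, whatever the lens; pixels are square), "cx", "cy" (the principal point, pixels), "k1" (the pictures are not rectified: a ray, as slopes to the right and down, at radius r is drawn at 1 + k1 r^2 times it, then the intrinsics apply), "xyz" and "attitude" of the camera in the world. Camera axes: x right, y down, z forward; pixel columns grow to the right and rows downward; lengths in m; the calibration is good to about 2 mm. A picture is of the moment at which its call begins. get_calibration takes no time and is no camera call.
- sign_off(): hands the job in; it is judged then, once.
The state is a dict: "t": time; "q": joint angles; "qd": joint speeds; "tau": joint torques, N m; "tcp_pos": TCP position; "tool_rot": TCP orientation; "force": force on the tool from outside, world axes, zero at the start; "ft_torque": the same for the moment, N m; "finger_gap": opening from 0.0 (shut) to 1.0 (fully open); "gripper_force": force on a finger pad.
Only numpy, scipy, OpenCV 4.12 (cv2) and the standard library are available. Lean on these libraries where they do the work, as an engineer would, in place of code of your own. Each camera call takes 0.05 s, during which the arm holds its last target. There are 200 camera calls.

## Working session

There is one attempt and no reset: what is moved stays moved. The work goes in short steps, Python scripts to look and compute and a tool call to move; the robot and the scene stay as the last step left them, time stands still between calls to the robot, and variables do not carry over. Pictures are saved under pics/ and viewed, at most 10 in all, crops included, and the job is handed in when it is done.

Besides the shell and the picture viewer there is one more tool, called after "Call:" as name([rows], argument=value, ...), one row to a line, values as JSON. play_rows: Moves the arm, as the interface text tells. Its arguments: {"type":"object","properties":{"rows":{"type":"array","items":{"type":"array"}},"grip_force":{"type":"number"}},"required":["rows"]}

```bash
ls; mkdir -p pics
python3 - <<'E'
from station import *
import cv2,numpy as np
for n in("scene","top"):
    p,d=snapshot(n); cv2.imwrite(f"pics/{n}0.png",p[:,:,::-1]); np.savez(f"{n}0.npz",p=p,d=d)
    print(n,get_calibration(n))
print(sense())
E
```

```text
pics
scene {'vfov': 57.8021373025967, 'cx': 282.0721196940577, 'cy': 214.6209945821611, 'k1': 0.02979318925812648, 'xyz': array([ 1.07992327, -0.48004659,  0.58652351]), 'attitude': array([ 0.81577015,  0.35449843, -0.19051772, -0.4153949 ])}
top {'vfov': 42.689300756228015, 'cx': 273.87560596621665, 'cy': 205.83258922932995, 'k1': -0.1015324316956127, 'xyz': array([ 0.24591745, -0.00269604,  1.50074246]), 'attitude': array([ 0.70818604, -0.70004884,  0.0657665 , -0.06386645])}
{'t': 0.1, 'q': array([-1.50251193e+00,  5.28388418e-01,  1.43377711e+00,  6.63722944e-06,
        1.18139478e+00, -1.78513233e-01]), 'qd': array([ 0.00113651, -0.00154232, -0.00287205, -0.00066485, -0.00052063,
        0.00238864]), 'tau': array([-7.72288149e-05, -4.43305635e+01, -1.78586733e+01, -1.56817932e-04,
        3.88416258e-03, -8.55395371e-06]), 'tcp_pos': array([ 0.15266132, -0.60534553,  0.20022125]), 'tool_rot': array([ 9.92395698e-01,  1.23084568e-01,  5.72597584e-05, -9.82161930e-04]), 'force': array([-0.17073273, -0.69933635,  0.04262369]), 'ft_torque': array([0.01128622, 0.00141719, 0.02197375]), 'gripper_force': 0.0, 'finger_gap': 1.0009157340342494}
```

View pics/scene0.png

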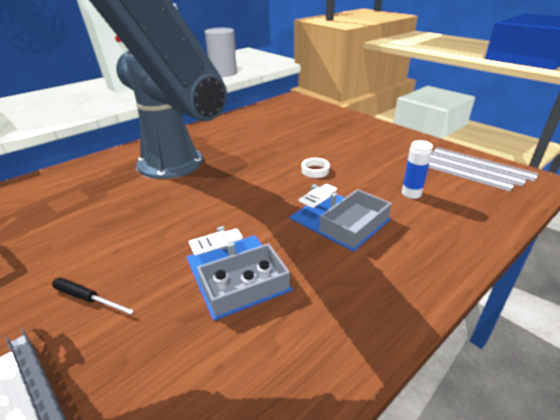

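View pics/top0.png

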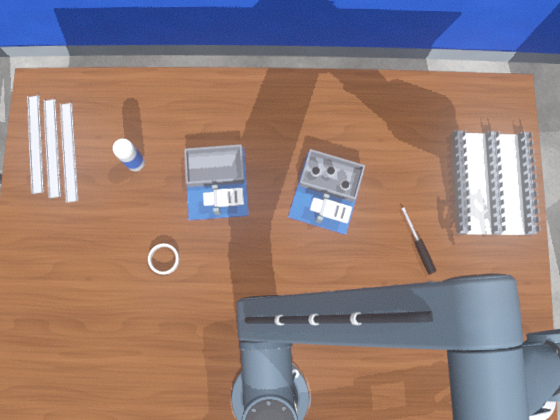

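The scene view shows the stocked tray at about (240,270) with three buttons, and the empty tray at (345,215). In the top view the empty tray is at (216,182). Its pivot is near (213,198), with the tab to the left (+y) and the leaf with bars to the right, at (230,198). The tape is at (163,259) and the can at (128,155).

```bash
cat > h.py <<'E'
import numpy as np, cv2
from station import *
from scipy.spatial.transform import Rotation as R
def rays(n,uv):
    c=get_calibration(n); f=210/np.tan(np.radians(c['vfov']/2))
    K=np.array([[f,0,c['cx']],[0,f,c['cy']],[0,0,1]])
    s=cv2.undistortPoints(np.asarray(uv,float).reshape(-1,1,2),K,np.array([c['k1'],0,0,0,0])).reshape(-1,2)
    d=np.c_[s,np.ones(len(s))]
    return c['xyz'],R.from_quat(c['attitude']).apply(d)
def cloud(n,d):
    v,u=np.mgrid[:420,:560]; o,r=rays(n,np.c_[u.ravel(),v.ravel()])
    return (o+r*d.reshape(-1,1)).reshape(420,560,3)
def plane(n,uv,z):
    o,r=rays(n,uv); return o+r*((z-o[2])/r[:,2])[:,None]
E
python3 - <<'E'
from h import *
for n,box in(("top",(180,140,255,225)),("scene",(285,175,400,250))):
    z=np.load(n+"0.npz"); p=z['p'].astype(int); P=cloud(n,z['d'])
    x0,y0,x1,y1=box; m=np.zeros((420,560),bool); m[y0:y1,x0:x1]=1
    hsv=cv2.cvtColor(z['p'],cv2.COLOR_RGB2HSV)
    blue=m&(hsv[...,0]>100)&(hsv[...,0]<125)&(hsv[...,1]>150)
    white=m&(p.min(2)>185)
    grey=m&(hsv[...,1]<60)&(p.max(2)<185)&(P[...,2]>.042)
    for nm,k in(("blue",blue),("white",white),("grey",grey)):
        a=P[k]; v,u=np.nonzero(k)
        print(n,nm,len(a),"zpct",np.percentile(a[:,2],[5,50,95]).round(4))
        zz=np.median(a[:,2]); zz={'blue':.006,'grey':.051,'white':.0635}[nm]
        k8=cv2.morphologyEx(k.astype(np.uint8),cv2.MORPH_OPEN,np.ones((2,2)))
        v,u=np.nonzero(k8)
        q=plane(n,np.c_[u,v],zz)[:,:2]
        r=cv2.minAreaRect((q*1000).astype(np.float32)); print(r, cv2.boxPoints(r).round(0).tolist())
    print(sense()['t'])
im=np.load("top0.npz")['p'][135:235,170:270]; a=cv2.resize(im,(600,600),interpolation=cv2.INTER_CUBIC)
im=np.load("scene0.npz")['p'][170:250,285:400]
cv2.imwrite("pics/c1.png",cv2.resize(im,(800,556),interpolation=cv2.INTER_CUBIC)[:,:,::-1]);cv2.imwrite("pics/c2.png",a[:,:,::-1])
E
```

```text
Traceback (most recent call last):
IndexError: index -1 is out of bounds for axis 0 with size 0
```

Run:
```python
from h import *
im=np.load("top0.npz")['p'][135:235,170:270]; a=cv2.resize(im,(600,600),interpolation=cv2.INTER_CUBIC)
im=np.load("scene0.npz")['p'][170:250,285:400]
cv2.imwrite("pics/c1.png",cv2.resize(im,(800,556),interpolation=cv2.INTER_CUBIC)[:,:,::-1]);cv2.imwrite("pics/c2.png",a[:,:,::-1])
for n,box in(("top",(180,140,255,225)),("scene",(285,175,400,250))):
    z=np.load(n+"0.npz"); p=z['p'].astype(int); P=cloud(n,z['d'])
    x0,y0,x1,y1=box; m=np.zeros((420,560),bool); m[y0:y1,x0:x1]=1
    print(n,np.percentile(P[m],[1,50,99],axis=0).round(3).tolist(), (z['d'][m]==0).mean())
    hsv=cv2.cvtColor(z['p'],cv2.COLOR_RGB2HSV)
    blue=m&(hsv[...,0]>95)&(hsv[...,0]<130)&(hsv[...,1]>140)
    white=m&(p.min(2)>185)
    grey=m&(hsv[...,1]<80)&(p.max(2)<185)
    for nm,k in(("blue",blue),("white",white),("grey",grey)):
        a=P[k]; print(n,nm,len(a))
        if len(a)<20: continue
        print("zpct",np.percentile(a[:,2],[5,50,95]).round(4))
        zz={'blue':.006,'grey':.051,'white':.0635}[nm]
        k8=cv2.morphologyEx(k.astype(np.uint8),cv2.MORPH_OPEN,np.ones((2,2)))
        v,u=np.nonzero(k8)
        q=plane(n,np.c_[u,v],zz)[:,:2]
        r=cv2.minAreaRect((q*1000).astype(np.float32)); print(np.round(r[0]),np.round(r[1]),r[2], cv2.boxPoints(r).round(0).tolist())
```

```text
top [[0.471, 0.053, -0.006], [0.586, 0.155, 0.007], [0.717, 0.265, 0.068]] 0.003137254901960784
top blue 0
top white 1143
zpct [0.0058 0.0557 0.0674]
[580. 151.] [164. 127.] 13.854264259338379 [[485.0, 193.0], [516.0, 70.0], [675.0, 109.0], [644.0, 232.0]]
top grey 1716
zpct [-0.0013  0.0116  0.0545]
[579. 154.] [209. 171.] 5.299812316894531 [[467.0, 229.0], [483.0, 59.0], [691.0, 78.0], [675.0, 249.0]]
scene [[0.361, -0.007, -0.0], [0.587, 0.165, 0.004], [0.747, 0.422, 0.067]] 0.005333333333333333
scene blue 775
zpct [0.0054 0.0078 0.0096]
[593. 157.] [197. 168.] 4.7760539054870605 [[488.0, 233.0], [502.0, 65.0], [698.0, 82.0], [684.0, 249.0]]
scene white 672
zpct [0.0059 0.0638 0.0671]
[577. 131.] [123. 259.] 79.54546356201172 [[438.0, 94.0], [693.0, 47.0], [715.0, 168.0], [461.0, 215.0]]
scene grey 2417
zpct [0.003  0.0281 0.0529]
[602. 141.] [221. 207.] 5.497908115386963 [[482.0, 233.0], [501.0, 27.0], [722.0, 48.0], [702.0, 254.0]]
```

View pics/c1.png

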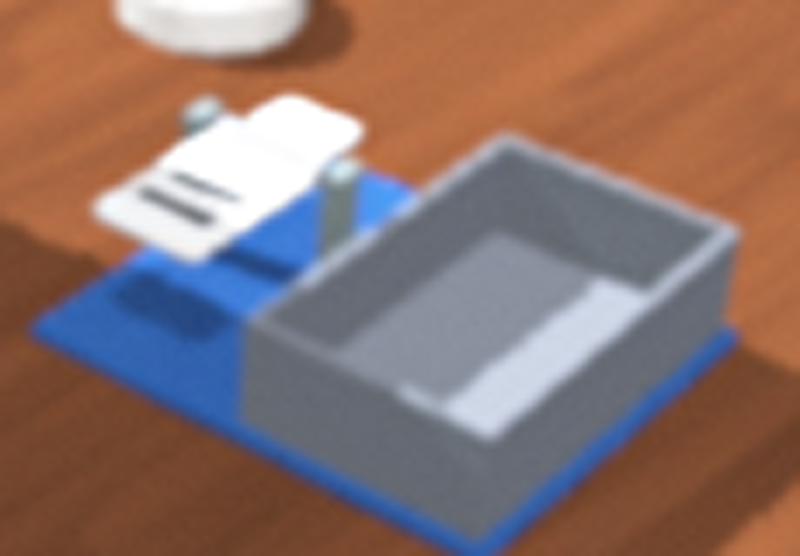

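View pics/c2.png

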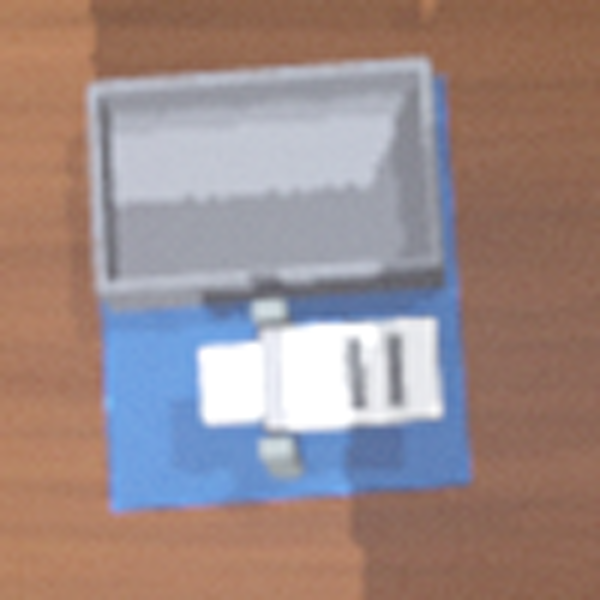

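The scene crop confirms an empty bin, with the paddle's bars up at (190,195), the tab at (310,125) and the posts at (205,105) and (340,170). In the top crop the tab end runs from (198,347) to (203,424), the leaf end from (438,318) to (442,416), and the posts are at (269,310) and (280,450).

Run:
```python
from h import *
uv=np.array([[198,347],[203,424],[442,416],[438,318]])/6+[170-.42,135-.42]
q=plane("top",uv,.062); print(q.round(4))
t=q[:2].mean(0);l=q[2:].mean(0); d=(t-l)[:2]; print("len",np.linalg.norm(d),"yaw",np.degrees(np.arctan2(-d[0],d[1])),"pivot",l+(t-l)*75/107)
uv=np.array([[110,510],[468,482]])/6+[170-.42,135-.42]; b=plane("top",uv,.006);print(b.round(4)); d=(b[0]-b[1]);print(np.degrees(np.arctan2(-d[0],d[1])))
# scene
uv=np.array([[292,95],[362,130],[190,262],[95,208]])*np.array([115/800,80/556])+[285-.43,170-.43]
q=plane("scene",uv,.062);print(q.round(4)); 
t=q[:2].mean(0);l=q[2:].mean(0); d=(t-l)[:2]; print("len",np.linalg.norm(d),"yaw",np.degrees(np.arctan2(-d[0],d[1])),"pivot",l+(t-l)*75/107)
for n in("top","scene"):
    z=np.load(n+"0.npz");P=cloud(n,z['d']); k=(z['p'].min(2)>185)&(P[...,2]>.055)&(P[...,2]<.075)&(np.hypot(P[...,0]-.54,P[...,1]-.14)<.09)
    print(n,k.sum(),P[k].mean(0).round(4),np.percentile(P[k][:,2],[10,50,90]).round(4), P[k].min(0).round(3),P[k].max(0).round(3))
s=sense();print(R.from_quat(s['tool_rot']).as_matrix().round(3))
```

```text
[[0.5481 0.1907 0.062 ]
 [0.5124 0.1871 0.062 ]
 [0.5174 0.0785 0.062 ]
 [0.5629 0.0813 0.062 ]]
len 0.10945252779988672 yaw 5.186113659580865 pivot [0.53323659 0.15627271 0.062     ]
[[0.4811 0.2369 0.006 ]
 [0.4965 0.0687 0.006 ]]
5.23263187511928
[[0.511  0.1913 0.062 ]
 [0.5463 0.1911 0.062 ]
 [0.5622 0.0817 0.062 ]
 [0.5148 0.0819 0.062 ]]
len 0.10986953464312202 yaw 5.148045377000016 pivot [0.53157678 0.15850623 0.062     ]
top 572 [0.5353 0.1352 0.0633] [0.0593 0.0632 0.0672] [0.499 0.082 0.055] [0.568 0.187 0.072]
scene 417 [0.5376 0.1314 0.0648] [0.063  0.0649 0.0667] [0.498 0.079 0.056] [0.569 0.189 0.069]
[[ 0.97   0.244 -0.   ]
 [ 0.244 -0.97   0.002]
 [ 0.    -0.002 -1.   ]]
```

Call:
play_rows([
  [[0,0,4.5],[0,0,0],1],
  [[0,0,4.5],[0,0,0],1],
  [[0,0,0],[32,-26,0],1],
  [[0,0,0],[32,-26,0],1],
  [[0,0,0],[32,-26,0],1],
  [[0,0,0],[32,-26,0],1],
  [[0,0,0],[32,-26,0],1],
  [[0,0,0],[12,-26,0],1],
  [[0,0,0],[12,-26,0],1],
  [[0,0,0],[12,-26,0],1],
  [[0,0,0],[12,-26,0],1],
  [[0,0,0],[12,-26,0],1],
])

```text
t: 1.1
tcp_pos: [0.3487, -0.3256, 0.2008]
tool_rot: [0.999, 0.045, -0.0, -0.0]
force: [0.7, 0.9, -0.1]
finger_gap: -0.004
gripper_force: 0.0
```

Call:
play_rows([
  [[0,0,0],[12,-26,0],1],
  [[0,0,0],[12,-26,0],1],
  [[0,0,0],[12,-26,0],1],
  [[0,0,0],[12,-26,0],1],
  [[0,0,0],[12,-26,0],1],
  [[0,0,0],[12,-26,0],1],
  [[0,0,0],[12,-26,0],1],
  [[0,0,0],[12,-26,0],1],
  [[0,0,0],[12,-26,0],1],
  [[0,0,0],[12,-26,0],1],
  [[0,0,0],[12,-26,0],1],
  [[0,0,0],[12,-26,0],1],
])

```text
t: 2.1
tcp_pos: [0.464, -0.0022, 0.2009]
tool_rot: [0.999, 0.045, -0.0, -0.0]
force: [0.0, -0.4, -0.2]
finger_gap: -0.004
gripper_force: 0.0
```

Call:
play_rows([
  [[0,0,0],[12,-26,0],1],
  [[0,0,0],[12,-26,0],1],
  [[0,0,0],[12,-26,0],1],
  [[0,0,0],[12,-26,0],1],
  [[0,0,0],[12,-26,0],1],
  [[0,0,0],[12,-26,0],1],
  [[0,0,0],[12,-26,0],1],
  [[0,0,0],[0,0,0],1],
  [[0,0,0],[0,0,0],1],
])

```text
t: 2.85
tcp_pos: [0.5311, 0.1862, 0.2005]
tool_rot: [0.999, 0.046, -0.0, 0.0]
force: [-0.3, -0.2, -0.3]
finger_gap: 0.001
gripper_force: 0.0
```

Call:
play_rows([
  [[0,0,0],[0,4,20],1],
  [[0,0,0],[0,0,20],1],
  [[0,0,0],[0,0,20],1],
  [[0,0,0],[0,0,20],1],
  [[0,0,0],[0,0,20],1],
  [[0,0,0],[0,0,0],1],
  [[0,0,0],[0,0,0],1],
])

```text
t: 3.43
tcp_pos: [0.5304, 0.1799, 0.1003]
tool_rot: [0.999, 0.044, -0.002, 0.0]
force: [-0.1, -0.0, -0.0]
finger_gap: 0.001
gripper_force: 0.0
```

```bash
cat > look.py <<'E'
import sys
from h import *
p,d=snapshot("scene"); cv2.imwrite(f"pics/{sys.argv[1]}.png",cv2.resize(p[90:270,250:430],(600,600),interpolation=cv2.INTER_CUBIC)[:,:,::-1])
s=sense();print(s['t'],s['tcp_pos'].round(4),s['force'].round(2))
E
python3 look.py a1
```

```text
3.4833 [0.5316 0.1803 0.1014] [-0.45 -1.04  0.29]
```

View pics/a1.png

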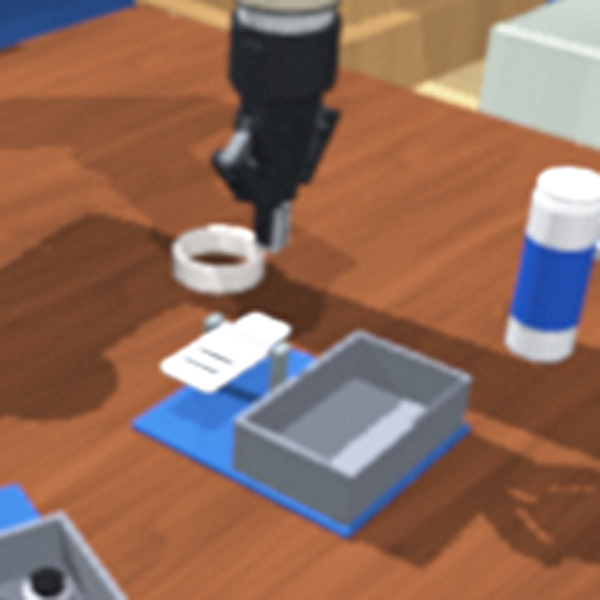

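The fingertip shows at crop (270,245) and the tab at (265,330). I'll check that against the tip's expected projection.

Run:
```python
from h import *
c=get_calibration("scene"); f=210/np.tan(np.radians(c['vfov']/2))
Rc=R.from_quat(c['attitude']).inv()
for P in([.531,.1805,.0925],[.531,.1805,.13],[.531,.182,.0625]):
    q=Rc.apply(np.array(P)-c['xyz']); s=q[:2]/q[2]; s*=1+c['k1']*(s@s); u=f*s+[c['cx'],c['cy']]; print(P,((u-[250,90])*600/180).round(0), q[2])
p,d=snapshot("scene"); P=cloud("scene",d); m=(np.hypot(P[...,0]-.531,P[...,1]-.18)<.05)&(P[...,2]>.075)
z=P[m]; i=np.argsort(z[:,2])[:25]; print(z[i].round(3).tolist())
p,d=snapshot("top"); 
P=cloud("scene",snapshot("scene")[1]); v,u=int(90+240*.3),int(250+270*.3); print(P[v-6:v+4,u].round(3))
```

```text
[0.531, 0.1805, 0.0925] [267. 291.] 0.9784114896055509
[0.531, 0.1805, 0.13] [270. 248.] 0.9565752341996105
[0.531, 0.182, 0.0625] [266. 324.] 0.9966944795141941
[[0.53, 0.174, 0.133], [0.532, 0.175, 0.134], [0.523, 0.174, 0.134], [0.539, 0.175, 0.134], [0.526, 0.174, 0.135], [0.528, 0.176, 0.135], [0.536, 0.174, 0.136], [0.54, 0.174, 0.137], [0.543, 0.185, 0.137], [0.543, 0.177, 0.137], [0.542, 0.174, 0.138], [0.538, 0.176, 0.138], [0.544, 0.18, 0.139], [0.543, 0.185, 0.139], [0.543, 0.177, 0.14], [0.528, 0.168, 0.14], [0.53, 0.17, 0.14], [0.541, 0.186, 0.141], [0.543, 0.173, 0.141], [0.54, 0.169, 0.142], [0.538, 0.175, 0.142], [0.544, 0.18, 0.142], [0.539, 0.167, 0.142], [0.535, 0.168, 0.143], [0.543, 0.177, 0.143]]
[[0.54  0.167 0.161]
 [0.541 0.167 0.159]
 [0.539 0.169 0.155]
 [0.539 0.169 0.152]
 [0.541 0.167 0.151]
 [0.541 0.167 0.148]
 [0.54  0.169 0.145]
 [0.54  0.17  0.141]
 [0.536 0.175 0.135]
 [0.379 0.364 0.001]]
```

```bash
cat > tip.py <<'E'
from h import *
s=sense(); x,y=s['tcp_pos'][:2]
P=cloud("scene",snapshot("scene")[1]); m=(np.hypot(P[...,0]-x,P[...,1]-y)<.03)&(P[...,2]>.078)
z=P[m]; z=z[np.argsort(z[:,2])[:15]]; print(s['t'],s['tcp_pos'].round(4),s['force'].round(2),s['q'].round(3),s['finger_gap'],"low",z.min(0).round(3),z.max(0).round(3))
E
python3 tip.py
```

```text
3.6333 [0.5328 0.1809 0.1026] [-0.08 -0.23  0.47] [ 0.129  0.578  1.683 -0.     0.878  1.61 ] 0.0022157427558555155 low [0.526 0.17  0.135] [0.545 0.187 0.141]
```

Call:
play_rows([
  [[0,0,0],[0,0,10],1],
  [[0,0,0],[0,0,10],1],
  [[0,0,0],[0,0,0],1],
  [[0,0,0],[0,0,0],1],
  [[0,0,0],[0,0,0],1],
])

```text
t: 4.1
tcp_pos: [0.5315, 0.1811, 0.0807]
tool_rot: [0.999, 0.045, -0.0, 0.0]
force: [-0.2, -0.6, -1.3]
finger_gap: 0.003
gripper_force: 0.0
```

```bash
python3 tip.py;python3 tip.py; python3 look.py a2
```

```text
4.1 [0.5315 0.1811 0.0807] [-0.16 -0.6  -1.33] [0.129 0.612 1.697 0.    0.834 1.61 ] 0.003235805095299451 low [0.523 0.17  0.113] [0.543 0.188 0.12 ]
4.15 [0.5317 0.1811 0.081 ] [ 0.08 -0.43  0.44] [ 0.129  0.611  1.697 -0.     0.834  1.61 ] 0.0020440492509263375 low [0.525 0.173 0.114] [0.544 0.189 0.121]
4.25 [0.5319 0.1812 0.0813] [ 0.77  0.77 -0.17]
```

View pics/a2.png

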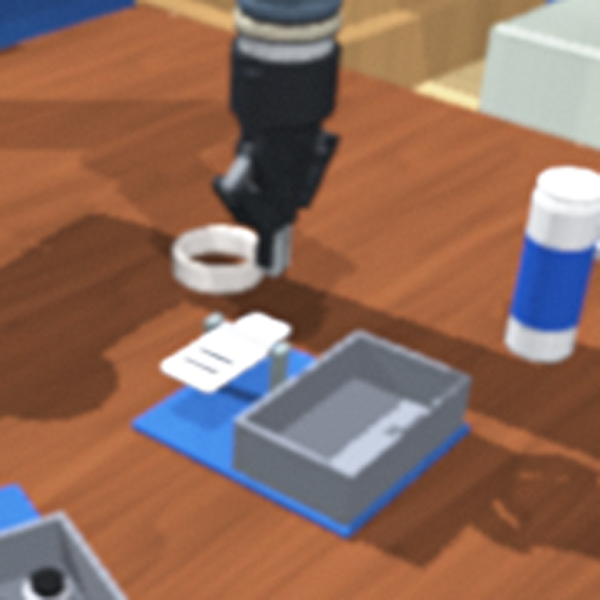

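The fingertip at crop (272,272) is near z ≈ 0.11, roughly 30 mm higher than the reported TCP suggests. I'll descend and watch both force and depth. Either way this descent is safe.

Call:
play_rows([
  [[0,0,0],[0,0,6],1],
  [[0,0,0],[0,0,6],1],
  [[0,0,0],[0,0,6],1],
  [[0,0,0],[0,0,6],1],
  [[0,0,0],[0,0,6],1],
  [[0,0,0],[0,0,6],1],
  [[0,0,0],[0,0,0],1],
  [[0,0,0],[0,0,0],1],
])

```text
t: 4.92
tcp_pos: [0.5313, 0.181, 0.0445]
tool_rot: [0.999, 0.045, -0.001, 0.0]
force: [0.4, -0.2, -0.1]
finger_gap: 0.001
gripper_force: 0.0
```

```bash
cat > pad.py <<'E'
from h import *
# paddle/finger side profile in tray frame: white pixels -> (y,z) relative to pivot
p,d=snapshot("scene"); P=cloud("scene",d)
a=np.radians(5.1); D=P-[.534,.156,.06]; X=D[...,0]*np.cos(a)+D[...,1]*np.sin(a); Y=-D[...,0]*np.sin(a)+D[...,1]*np.cos(a); Z=D[...,2]
sat=cv2.cvtColor(p,cv2.COLOR_RGB2HSV)[...,1]
w=(p.min(2)>130)&(sat<60)&(abs(X)<.024)&(abs(Y)<.09)&(Z>-.045)&(Z<.09)
print("white",w.sum(),"Y mm",(np.percentile(Y[w],[2,25,50,75,98])*1000).round(),"Z",(np.percentile(Z[w],[2,25,50,75,98])*1000).round())
A=np.c_[Y[w],Z[w]]; A=A[np.hypot(*A.T)<.08]; u,s,v=np.linalg.svd(A-A.mean(0)); print("dir deg",np.degrees(np.arctan2(v[0,1],v[0,0])).round(1))
b=(p.max(2)<80)&(abs(X)<.03)&(Y>-.08)&(Y<.09)&(Z>-.045)&(Z<.12)
print("dark Y",(np.percentile(Y[b],[2,50,98])*1000).round() if b.any() else 0,"Zlow",(np.percentile(Z[b],[1,5,10])*1000).round() if b.any() else 0)
s=sense();print(s['t'],s['tcp_pos'].round(4),s['force'].round(2))
E
python3 pad.py; python3 tip.py
```

```text
white 445 Y mm [-75. -56. -28.  -3.  29.] Z [1. 4. 5. 6. 9.]
dir deg -179.2
dark Y [-34.  11.  74.] Zlow [27. 41. 61.]
4.9667 [0.5317 0.1811 0.0449] [0.13 0.46 0.11]
4.9667 [0.5317 0.1811 0.0449] [0.13 0.46 0.11] [ 0.129  0.67   1.716 -0.     0.756  1.61 ] -0.004191285807691441 low [0.527 0.17  0.078] [0.543 0.188 0.085]
```

Call:
play_rows([
  [[0,0,0],[0,0,4],1],
  [[0,0,0],[0,0,4],1],
  [[0,0,0],[0,0,4],1],
  [[0,0,0],[0,0,4],1],
  [[0,0,0],[0,0,4],1],
  [[0,0,0],[0,0,0],1],
  [[0,0,0],[0,0,0],1],
])

```text
t: 5.6
tcp_pos: [0.5315, 0.181, 0.0247]
tool_rot: [0.999, 0.045, -0.0, -0.0]
force: [-0.2, 0.9, 0.6]
finger_gap: 0.003
gripper_force: 0.0
```

```bash
python3 pad.py; python3 tip.py
```

```text
white 223 Y mm [-69. -56. -34.  -6.  20.] Z [-4.  9. 21. 30. 88.]
dir deg 158.4
dark Y [-35.  10.  74.] Zlow [12. 26. 45.]
5.65 [0.5315 0.1811 0.0248] [-0.7   0.54  0.34]
5.65 [0.5315 0.1811 0.0248] [-0.7   0.54  0.34] [0.129 0.704 1.724 0.    0.714 1.61 ] -0.003661541881864981 low [0.525 0.166 0.078] [0.545 0.184 0.082]
```

Call:
play_rows([
  [[0,0,0],[0,0,4],1],
  [[0,0,0],[0,0,4],1],
  [[0,0,0],[0,0,4],1],
  [[0,0,0],[0,0,4],1],
  [[0,0,0],[0,0,3],1],
  [[0,0,0],[0,0,0],1],
  [[0,0,0],[0,0,0],1],
])

```text
t: 6.28
tcp_pos: [0.5317, 0.1817, 0.0058]
tool_rot: [0.999, 0.045, -0.0, -0.0]
force: [-0.4, 2.8, 1.5]
finger_gap: -0.004
gripper_force: 1.3
```

```bash
python3 pad.py; python3 look.py a3
```

```text
white 194 Y mm [-43. -37. -26.  -9.   9.] Z [-9. 12. 53. 64. 79.]
dir deg 120.2
dark Y [-31.   8.  73.] Zlow [21. 27. 32.]
6.3333 [0.5317 0.1816 0.0058] [0.08 3.66 0.75]
6.3833 [0.5317 0.1816 0.0058] [ 0.1   2.98 -0.07]
```

View pics/a3.png

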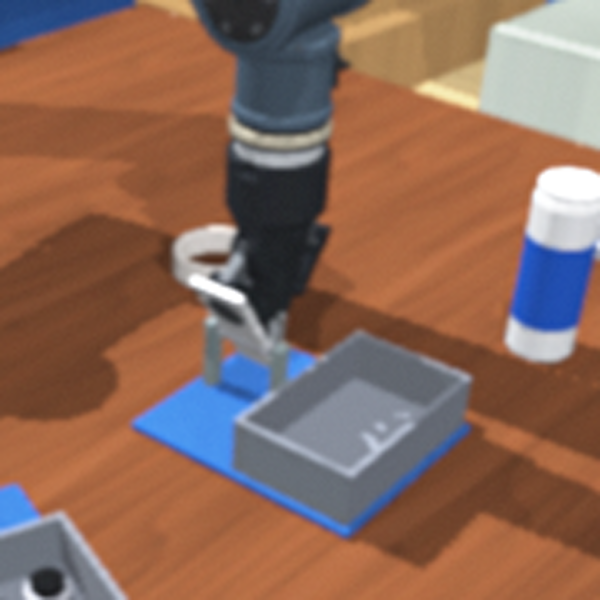

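The leaf now stands about 60° up, at crop (235,310). Next I retract upwards and move to the -y side.

Call:
play_rows([
  [[0,0,0],[0,0,-8],1],
  [[0,0,0],[0,0,-13],1],
  [[0,0,0],[0,0,-20],1],
  [[0,0,0],[0,0,-28],1],
  [[0,0,0],[0,0,-28],1],
  [[0,0,0],[0,0,-28],1],
  [[0,0,0],[0,24,0],1],
  [[0,0,0],[0,24,0],1],
  [[0,0,0],[0,24,0],1],
  [[0,0,0],[0,24,0],1],
  [[0,0,0],[0,0,0],1],
  [[0,0,0],[0,0,0],1],
])

```text
t: 7.38
tcp_pos: [0.5401, 0.0841, 0.1313]
tool_rot: [0.999, 0.043, -0.0, 0.0]
force: [-0.4, 0.8, 1.1]
finger_gap: 0.001
gripper_force: 0.0
```

```bash
python3 pad.py; python3 tip.py
```

```text
white 158 Y mm [-42. -39. -22.  -7.   4.] Z [-9.  9. 33. 60. 66.]
dir deg -58.3
dark Y [-34. -27. -23.] Zlow [30. 31. 32.]
7.4333 [0.5399 0.0851 0.1312] [ 0.22  0.13 -0.68]
7.4333 [0.5399 0.0851 0.1312] [ 0.22  0.13 -0.68] [-0.048  0.518  1.698 -0.     0.926  1.434] -0.001956357423705086 low [0.53  0.076 0.123] [0.55  0.115 0.166]
```

Leaf at 58°. Lower by 57 mm, then push in +y.

Call:
play_rows([
  [[0,0,0],[0,0,19],1],
  [[0,0,0],[0,0,19],1],
  [[0,0,0],[0,0,19],1],
  [[0,0,0],[0,0,0],1],
  [[0,0,0],[0,-10,0],1],
  [[0,0,0],[0,-10,0],1],
  [[0,0,0],[0,-10,0],1],
  [[0,0,0],[0,-10,0],1],
  [[0,0,0],[0,-10,0],1],
  [[0,0,0],[0,-10,0],1],
  [[0,0,0],[0,0,0],1],
  [[0,0,0],[0,0,0],1],
])

```text
t: 8.48
tcp_pos: [0.5347, 0.1462, 0.0742]
tool_rot: [0.999, 0.046, 0.0, -0.0]
force: [0.8, -0.6, -0.1]
finger_gap: -0.003
gripper_force: 0.0
```

```bash
python3 pad.py; python3 look.py a4
```

```text
white 439 Y mm [-16.  -4.  -1.   2.   9.] Z [-26.  -1.  16.  39.  76.]
dir deg -96.0
dark Y [-58. -23.  26.] Zlow [55. 62. 70.]
8.5333 [0.5347 0.1456 0.0741] [-0.14  0.15  0.22]
8.5833 [0.5348 0.1452 0.0741] [ 0.77 -0.4  -0.13]
```

View pics/a4.png

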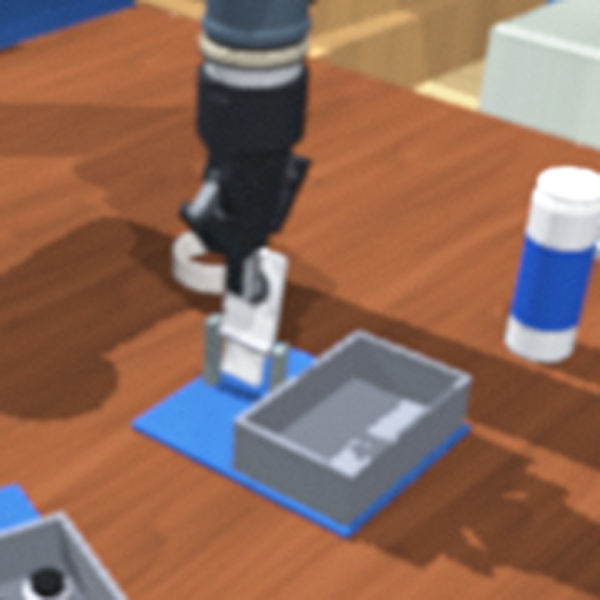

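The leaf is just past vertical with the finger at crop (250,285) behind it. I keep pushing in +y, then press down.

Call:
play_rows([
  [[0,0,0],[0,-9,0],1],
  [[0,0,0],[0,-9,0],1],
  [[0,0,0],[0,-9,0],1],
  [[0,0,0],[0,-9,0],1],
  [[0,0,0],[0,-9,2],1],
  [[0,0,0],[0,-4,4],1],
  [[0,0,0],[0,0,6],1],
  [[0,0,0],[0,0,6],1],
  [[0,0,0],[0,0,6],1],
  [[0,0,0],[0,0,6],1],
  [[0,0,0],[0,0,0],1],
  [[0,0,0],[0,0,0],1],
])

```text
t: 9.58
tcp_pos: [0.5301, 0.1936, 0.0433]
tool_rot: [0.999, 0.045, -0.001, 0.0]
force: [0.3, -0.1, -0.4]
finger_gap: 0.002
gripper_force: 0.0
```

```bash
python3 pad.py
```

```text
white 425 Y mm [-31.  -9.  13.  31.  69.] Z [-5.  2.  7. 12. 34.]
dir deg -165.7
dark Y [-23.  24.  87.] Zlow [27. 43. 62.]
9.6333 [0.5304 0.1937 0.0438] [-0.02 -0.08  0.13]
```

Call:
play_rows([
  [[0,0,0],[0,-2,2],1],
  [[0,0,0],[0,-2,2],1],
  [[0,0,0],[0,-2,2],1],
  [[0,0,0],[0,-2,2],1],
  [[0,0,0],[0,-2,1],1],
  [[0,0,0],[0,0,0],1],
  [[0,0,0],[0,0,0],1],
])

```text
t: 10.22
tcp_pos: [0.5295, 0.2043, 0.035]
tool_rot: [0.999, 0.045, -0.0, -0.0]
force: [0.4, 0.1, -0.7]
finger_gap: 0.003
gripper_force: 0.0
```

```bash
python3 pad.py
```

```text
white 363 Y mm [-32.  -9.  12.  35.  71.] Z [-0.  3.  5.  6. 20.]
dir deg -175.9
dark Y [-11.  34.  87.] Zlow [20. 35. 53.]
10.2667 [0.5296 0.2042 0.0351] [-0.08 -0.55 -0.26]
```

Nearly flat. A little more, until the force rises.

Call:
play_rows([
  [[0,0,0],[0,0,1],1],
  [[0,0,0],[0,0,1],1],
  [[0,0,0],[0,0,1],1],
  [[0,0,0],[0,0,1],1],
  [[0,0,0],[0,0,0],1],
  [[0,0,0],[0,0,0],1],
])

```text
t: 10.77
tcp_pos: [0.5298, 0.204, 0.0322]
tool_rot: [0.999, 0.045, 0.0, -0.0]
force: [-0.7, 0.4, 7.8]
finger_gap: -0.0
gripper_force: 3.9
```

```bash
python3 pad.py
```

```text
white 349 Y mm [-32.  -9.  12.  34.  70.] Z [ 0.  3.  4.  5. 18.]
dir deg -178.4
dark Y [-12.  33.  85.] Zlow [17. 31. 51.]
10.8167 [0.5298 0.204  0.0322] [-1.43  0.06  8.65]
```

At the end stop, with 8 N. Retract and check.

Call:
play_rows([
  [[0,0,0],[0,0,-5],1],
  [[0,0,0],[0,0,-15],1],
  [[0,0,0],[0,0,-25],1],
  [[0,0,0],[0,0,-25],1],
  [[0,0,0],[0,0,-25],1],
  [[0,0,0],[0,0,-25],1],
  [[0,0,0],[0,0,-20],1],
  [[0,0,0],[0,0,0],1],
  [[0,0,0],[0,0,0],1],
  [[0,0,0],[0,0,0],1],
])

```text
t: 11.65
tcp_pos: [0.5288, 0.2038, 0.1704]
tool_rot: [0.999, 0.045, -0.001, 0.0]
force: [-0.7, 1.1, 0.0]
finger_gap: -0.0
gripper_force: 0.0
```

```bash
python3 pad.py; python3 look.py a5
```

```text
white 391 Y mm [-32.  -7.  17.  43.  72.] Z [0. 4. 4. 5. 8.]
dir deg -179.7
dark Y 0 Zlow 0
11.7 [0.5286 0.2038 0.1699] [ 0.36 -0.95 -0.65]
11.75 [0.5285 0.2037 0.1697] [0.12 0.34 0.11]
```

View pics/a5.png

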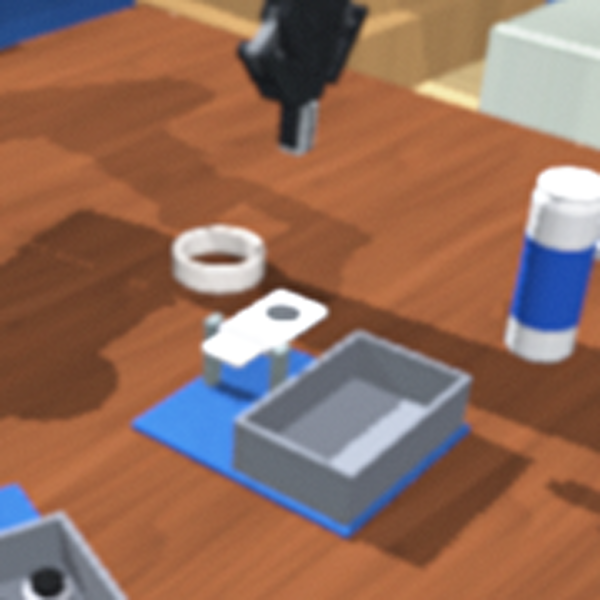

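The paddle lies flat with the disc face up at crop (283,312). The tray has not moved and the arm is clear.

```bash
python3 -c "
from station import *
print(sign_off())"
```

```text
the job is handed in; nothing more can be done
None
```

The empty tray's marker paddle is flipped over and lies flat with the raised disc up; the tray did not shift, the arm is clear, and the job is handed in (no verdict was returned).

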